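# Refit the wiring box cover and start the extractor

## Robot

A 6-joint arm with a two-finger parallel gripper is mounted at the origin on a cart in front of the work surface, level with it; the furniture and walls round the work are solid. World frame = base frame: x ahead of the robot, y to its left, z up, the work surface at z = 0. Lengths are in m, angles in rad, forces in N, time in s.
With the tool pointing down it reaches from about 0.3 to 0.775 m from the base axis. Payload 14.6 kg.
Tool frame: the origin (TCP) lies between the finger pads; the fingertips stand arm.tip_reach ahead of it and the grasp point (between the pads) lies 5 mm behind it (arm.tip_reach is the distance from the TCP to the fingertips, in m); z points along the fingers, y is the direction in which the jaws open and shut (so a half turn about z gives the same grasp; the last joint's range is limited). The gripper opens to 85 mm and grips with 20 to 120 N. Pads are 22 mm wide; open, the fingers measure 114 mm over their backs; the gripper's body (76 mm by 85 mm) begins 54 mm behind the grasp point. The pads swing forward as they close: fully open they stand 13 mm farther back than shut.
Start: joints at [-1.4, 0.3, 1.521, -0, 1.321, -0.067], TCP at [0.13, -0.535, 0.245] pointing down, gripper open.
Joint ranges: [-3.03, 3.03], [-0.79, 2.21], [0.23, 2.52], [-1.04, 4.18], [0, 3.07], [-2.55, 2.55]. Speed limits (rad/s): [2.22, 2.22, 2.57, 3.14, 3.14, 3.14].

## Interface

Orientations are given as a 3x3 rotation matrix whose columns are the frame's x, y, z axes.
In Python, from station import arm, hand, kinematics, camera, order, monitor gives the robot as it stands. Calls block until the motion is done:
- arm.move_pose(position, orientation): joint-space move of the TCP to a pose.
- arm.servo_line(position, max_speed=0.15, orientation=None, force_limit=None): straight line of the TCP; orientation=None keeps the orientation; max_speed is the mean speed in m/s. With force_limit (N) it stops when the force on the tool has changed by that much, and returns True; else False.
- arm.move_j(angles): joint-space move.
- hand.gripper_to(opening, force=None): finger opening in m; force is the grip in N (None keeps the last); returns when the fingers have stopped.
- arm.sleep(seconds).
- kinematics.ik(position, orientation): joint angles nearest the present ones, or None.
- camera(name): name is "scene" or "top" or "wrist"; returns a dict with "img" (400x640x3 uint8, blue, green, red), "intrinsics" (3x3 intrinsics, pixels), "eye" and "orientation" of the camera in the world; the wrist camera has in their place "mount" (4x4, takes a point from camera to tool coordinates, whose origin is the TCP and whose axes are the flange's). Camera axes: x right, y down, z forward; pixel columns grow to the right and rows downward; lengths in m; the calibration is good to about 2 mm. A picture is of the moment at which its call begins: read the wrist's pose just before it. There is no depth.
A pose or a line that the arm cannot do raises arm.PlanningError and nothing moves.
- order.hand_in(): hands the job in, once; it reports no verdict.
Readings, each from a call of its own:
- monitor.current_time_s(): time.
- monitor.current_joint_positions(): joint angles.
- monitor.current_qd(): joint speeds.
- monitor.current_effort(): joint torques, N m.
- monitor.current_eef_pos(): TCP position.
- monitor.current_ee_rot(): TCP orientation.
- monitor.current_contact_force(): force on the tool from outside, world axes, zero at the start.
- monitor.current_torque(): the same for the moment, N m.
- monitor.current_opening(): finger opening in m.
Only numpy, scipy, OpenCV 4.12 (cv2) and the standard library are available. Lean on these libraries where they do the work, as an engineer would, in place of code of your own. Each camera call takes 0.05 s, during which the arm holds its last target.

## Task

Refit the loose cover on the open grey wiring box: hook its thin lip under the box's ledge at a tilt, then swing it down until it lies flat and fully home. Only with the cover home, press the larger of the two push buttons fully down and let it come back up. Do not press the smaller button, and leave the tape measure, jar, aerosol can and masking tape where they stand.

Things in the scene. Friction and masses are not known exactly. Their poses are not given: they have to be found in the camera images.
- cover_center (a point): Loose grey cover, 118 x 90 mm, 40 mm high over its grip, about 0.16 kg; this point is its centre, 20 mm above its underside. Starts flat on the worktop, grip up, left or right of the box, yaw within 70 degrees of the robot's x. Axes: x along the 118 mm, z up out of its top. A 4 mm plate with a 6 mm raised field on it (top 10 mm above the underside) from x = -32 to +54 mm.
- cover_grip (a point): Centre of the cover's grip, 25 mm above its underside: a dark upright rib across the middle of the cover, 12 mm thick (along the cover's x), 50 mm long (along y), from 10 to 40 mm above the underside, with flat sides to pinch.
- cover_lip (a point): Middle of the free edge of the cover's lip, 59 mm from the cover's centre toward its -x, 2 mm above its underside. The lip is the bare 4 mm plate, from x = -59 to -32 mm, 90 mm wide.
- box_seat (a point): Open grey wiring box, fixed, 140 x 114 mm. Point: middle of its pocket, on the shelf where the cover's underside comes to lie, 40 mm above the worktop. x points away from the robot (within 15 degrees), z up. Pocket 124 mm long (x), 98 mm wide; walls end 12 mm above the shelf. Seated, the cover lies flat on the shelf, axes along the box's, 3 mm play at each end, 4 mm at each side. No latch.
- box_ledge (a point): Middle of the free lower edge of the bright metal ledge, which overhangs the pocket's -x end (nearer the robot) by 18 mm; underside 13 mm above the shelf, top 17 mm. The clear opening left is 106 mm, so the cover cannot be dropped in flat: at a tilt of about 0.3 rad, lip low, the lip slides freely under the ledge, then the cover swings down.
- start_top (a point): Centre of the top of the larger push button (black, round, 34 mm across), which sticks up 12 mm from a round collar 50 mm across on a grey station 66 x 66 mm; the top is 60 mm above the worktop, and moves with the button. Pressed straight down. The station is fixed beside the box, to its left or its right.
- start (a joint): Travel of the larger button: 0 up, 0.008 m fully down; a spring returns it. About 1.5 N starts it moving and 5 N holds it fully down.
- reset_top (a point): Centre of the top of the smaller push button (black, round, 18 mm across, collar 34 mm across), 58 mm above the worktop, on a like station on the other side of the box. Not to be pressed.
- reset (a joint): Travel of the smaller button: 0 up, 0.006 m fully down, 1.5 to 5 N.
- tape_measure: Yellow tape measure, 43 x 79 mm, 66 mm high, loose; origin under its centre. It stands on the side of the box where the cover is not.
- jar: Clear jar with a grey lid, 56 mm across, 90 mm high, loose; origin under its centre. It stands beyond the box, left or right.
- aerosol: Upright aerosol can, 67 mm across, 189 mm high, loose; origin under its centre. It stands on the other side from the jar.
- tape_masking: Roll of masking tape lying flat, 72 mm across, 24 mm high, loose, behind the box; origin under its centre.
There are look-alikes about, which are no part of the job. What is shaped like the part that bears cover_center but brown or purple is not meant.

How it is judged:
By the outcome, as a careful person would: the job done as asked, in the order asked, and still so for the second after the job is handed in, with the robot touching nothing.
It also fails if it takes over 51 s, if anything falls off the work surface, if the arm or the gripper's body presses on something with over 40 N, if the wrist force passes 120 N, or if a joint passes its speed limit or range.

## Working session

There is one attempt and no reset: what is moved stays moved. The work goes in short steps, each a Python script; the robot and the scene stay as the last script left them, time stands still between calls to the robot, and variables do not carry over. Pictures are saved under pics/ and viewed, and the job is handed in when it is done.

```bash
ls; mkdir -p pics; python3 - <<'E'
from station import arm, hand, kinematics, camera, order, monitor
import cv2,numpy as np
np.set_printoptions(precision=4,suppress=True)
for n in ["scene","top","wrist"]:
    c=camera(n); cv2.imwrite(f"pics/{n}0.png",c["img"])
    print(n,{k:v for k,v in c.items() if k!="img"})
print(monitor.current_time_s(),arm.tip_reach,monitor.current_eef_pos(),monitor.current_ee_rot(),monitor.current_opening())
E
```

```text
pics
scene {'intrinsics': array([[363.1432,   0.    , 319.9363],
       [  0.    , 363.1432, 201.7709],
       [  0.    ,   0.    ,   1.    ]]), 'eye': array([0.0695, 0.6903, 0.7065]), 'orientation': array([[-0.8323, -0.3357,  0.441 ],
       [-0.5543,  0.5005, -0.6651],
       [ 0.0026, -0.798 , -0.6026]])}
top {'intrinsics': array([[454.3735,   0.    , 326.1833],
       [  0.    , 454.3735, 195.6849],
       [  0.    ,   0.    ,   1.    ]]), 'eye': array([ 0.4337, -0.0398,  1.4638]), 'orientation': array([[-0.0124, -0.9964,  0.0838],
       [-0.9999,  0.0117, -0.0082],
       [ 0.0072, -0.0838, -0.9965]])}
wrist {'intrinsics': array([[291.2497,   0.    , 320.7174],
       [  0.    , 291.2497, 198.9685],
       [  0.    ,   0.    ,   1.    ]]), 'mount': array([[-0.0001, -0.9517, -0.3071,  0.0797],
       [ 1.    , -0.0001,  0.    , -0.0018],
       [-0.    , -0.3071,  0.9517, -0.1296],
       [ 0.    ,  0.    ,  0.    ,  1.    ]])}
0.15 0.014 [ 0.1295 -0.5344  0.2449] [[ 0.9719  0.2356 -0.0001]
 [ 0.2356 -0.9719  0.0009]
 [ 0.0001 -0.0009 -1.    ]] 0.08534281826814688
```

View pics/scene0.png

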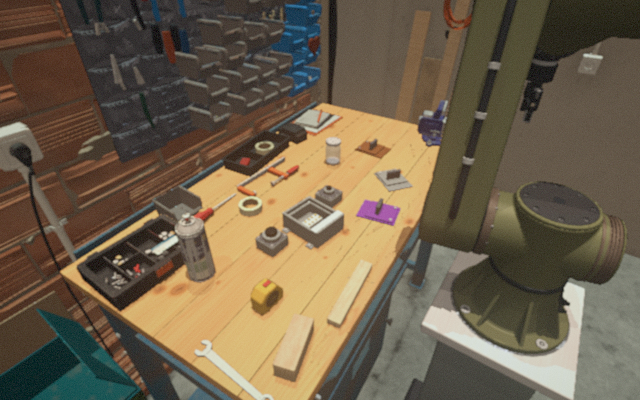

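View pics/top0.png

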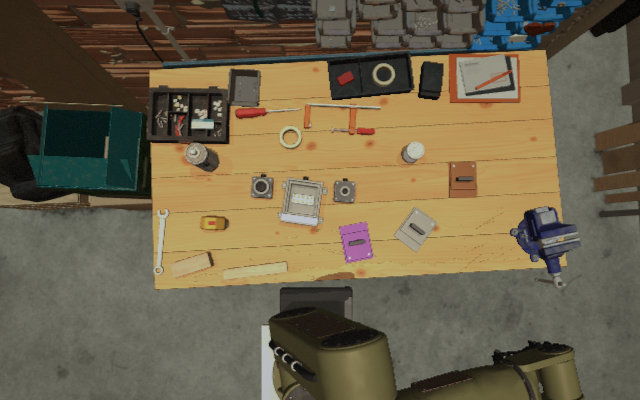

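View pics/wrist0.png

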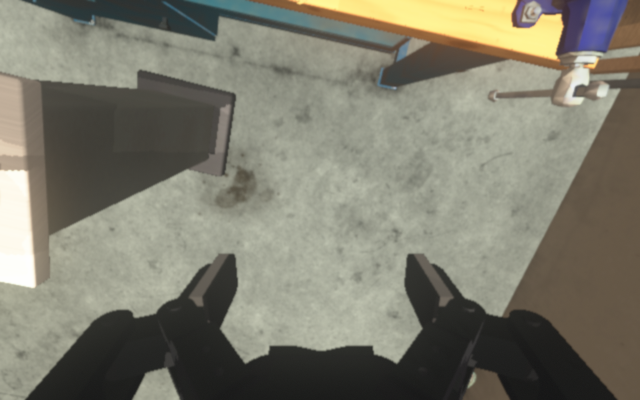

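The top view shows the box at (303,201), button stations at (262,187) and (344,190), and three cover shapes: purple (355,242), grey (415,229) and brown (463,179). The grey one fits the description. I'll enlarge it to confirm.

```bash
python3 - <<'E'
import cv2
t=cv2.imread("pics/top0.png"); s=cv2.imread("pics/scene0.png")
cv2.imwrite("pics/topc.png",cv2.resize(t[160:270,235:485],None,fx=3.2,fy=3.2,interpolation=cv2.INTER_CUBIC))
cv2.imwrite("pics/scenec.png",cv2.resize(s[130:260,240:420],None,fx=4.2,fy=4.2,interpolation=cv2.INTER_CUBIC))
E
```

```text
(no output)
```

View pics/topc.png

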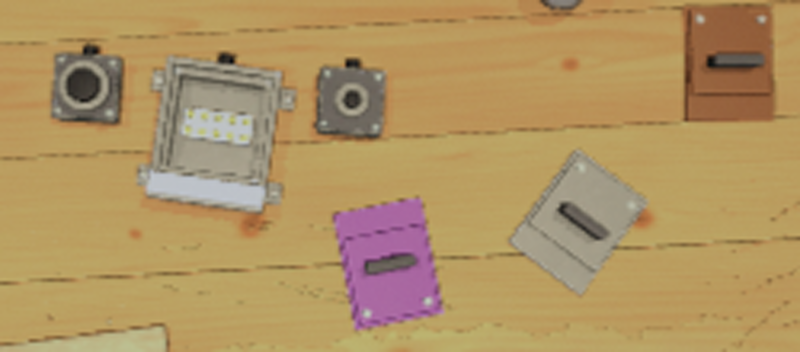

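View pics/scenec.png

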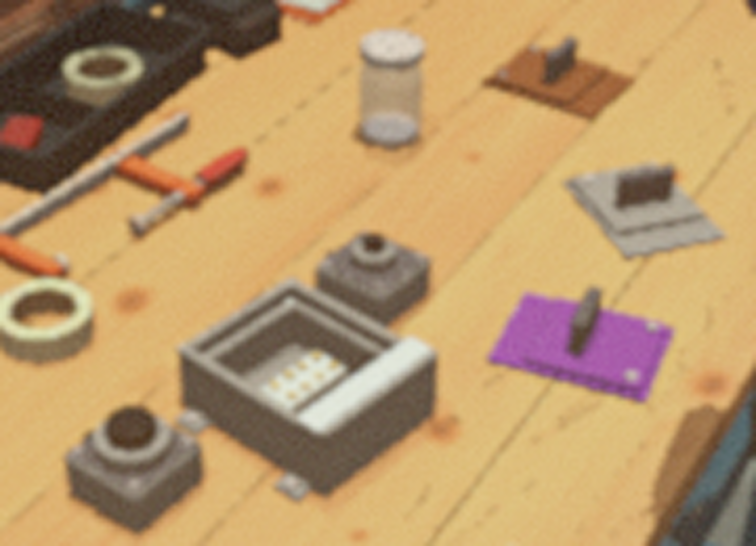

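The grey plate at top (415,229), scene (395,180), is the cover. It is grey with a dark rib, and the step line marking the lip is on its lower-left side, toward the robot. The purple (355,242) and brown (463,179) ones are look-alikes. The larger button is on the left station (262,187) and the smaller on the right (344,190).

```bash
cat > h.py <<'E'
from station import arm, hand, kinematics, camera, order, monitor
import cv2,numpy as np
np.set_printoptions(precision=4,suppress=True)
def grab(name):
    """returns img,K,eye,R(world from cam)"""
    if name=="wrist":
        p=np.array(monitor.current_eef_pos());R=np.array(monitor.current_ee_rot())
        c=camera(name);M=np.array(c["mount"])
        return c["img"],np.array(c["intrinsics"]),p+R@M[:3,3],R@M[:3,:3]
    c=camera(name)
    return c["img"],np.array(c["intrinsics"]),np.array(c["eye"]),np.array(c["orientation"])
def save(fn,g): np.savez(fn,img=g[0],K=g[1],e=g[2],R=g[3]); cv2.imwrite(f"pics/{fn}.png",g[0])
def load(fn):
    d=np.load(fn+".npz");return d["img"],d["K"],d["e"],d["R"]
def ray(g,uv):
    d=g[3]@np.linalg.solve(g[1],np.array([uv[0],uv[1],1.]));return g[2],d/np.linalg.norm(d)
def onplane(g,uv,z):
    e,d=ray(g,uv);return e+d*(z-e[2])/d[2]
def tri(obs):
    A=np.zeros((3,3));b=np.zeros(3)
    rs=[ray(g,uv) for g,uv in obs]
    for e,d in rs:
        P=np.eye(3)-np.outer(d,d);A+=P;b+=P@e
    x=np.linalg.solve(A,b)
    return x,[float(np.linalg.norm((np.eye(3)-np.outer(d,d))@(x-e))) for e,d in rs]
def proj(g,X):
    c=g[3].T@(np.asarray(X)-g[2]);return (g[1]@(c/c[2]))[:2]
def down(yaw):
    """tool z down, tool x axis at yaw"""
    c,s=np.cos(yaw),np.sin(yaw)
    return np.array([[c,s,0],[s,-c,0],[0,0,-1.]])
E
python3 - <<'E'
from h import *
g=grab("top");save("t0",g);s=grab("scene");save("s0",s)
for n,uv,z in [("cover",(415,229),.02),("box",(303,201),.052),("L",(261,186.5),.06),("R",(345,190.5),.058),("tapem",(213,223),.066),("jar",(413,152),.09),("aero",(195,152),.19),("purple",(355,242),.01)]:
    print(n,onplane(g,uv,z))
for n,a,b in [("L",(261,186.5),(240+132/4.2,130+430/4.2)),("R",(345,190.5),(240+373/4.2,130+243/4.2))]: print(n,tri([(g,a),(s,b)]))
E
```

```text
cover [ 0.4457 -0.3323  0.02  ]
box [0.5366 0.0209 0.052 ]
L [0.5827 0.1505 0.06  ]
R [ 0.5674 -0.1101  0.058 ]
tapem [0.4713 0.2967 0.066 ]
jar [ 0.6804 -0.3187  0.09  ]
aero [0.6692 0.3194 0.19  ]
purple [ 0.4068 -0.1417  0.01  ]
L (array([0.5837, 0.1519, 0.0489]), [0.00018496110552284568, 0.00018496110552283315])
R (array([ 0.5678, -0.1107,  0.0497]), [0.00045655949557600774, 0.0004565594955759257])
```

```bash
python3 - <<'E'
from h import *
cov=np.array([.446,-.332]);y=np.radians(54);R=down(y)
tx=R[:2,0];ty=R[:2,1]
for i,o in enumerate([-.04,.05]):
    p=np.r_[cov+.045*tx+o*ty,.22]
    if i==0: arm.move_pose(p,R)
    else: arm.servo_line(p,max_speed=.2)
    save(f"wc{i}",grab("wrist")); print(monitor.current_time_s(),monitor.current_eef_pos())
box=np.array([.537,.021]);y=np.radians(79);R=down(y)
tx=R[:2,0];ty=R[:2,1]
for i,o in enumerate([-.04,.05]):
    p=np.r_[box+.045*tx+o*ty,.25]
    if i==0: arm.move_pose(p,R)
    else: arm.servo_line(p,max_speed=.2)
    save(f"wb{i}",grab("wrist")); print(monitor.current_time_s(),monitor.current_eef_pos(),monitor.current_joint_positions())
E
```

```text
1.8083 [ 0.4397 -0.2729  0.22  ]
2.4583 [ 0.5121 -0.3248  0.2199]
3.9917 [0.5066 0.072  0.2499] [ 0.0695  0.2107  1.622  -0.0001  1.3091  0.263 ]
4.6417 [0.5939 0.0556 0.2499] [0.0319 0.4013 1.3742 0.0001 1.3667 0.2241]
```

View pics/wc0.png

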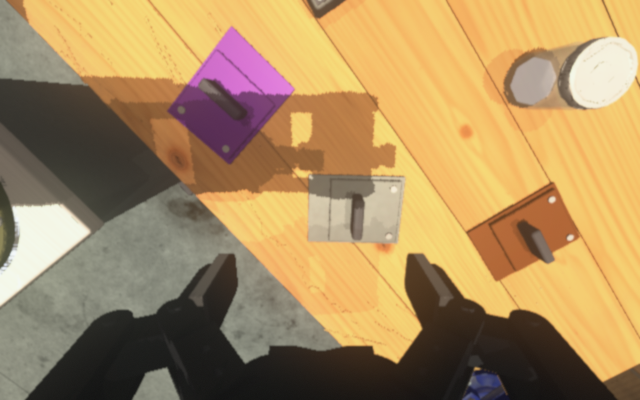

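View pics/wc1.png

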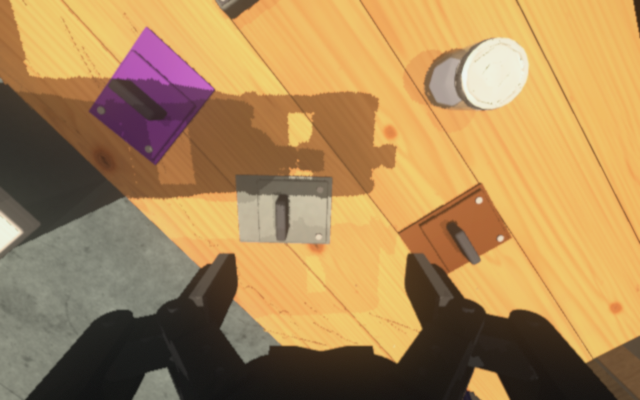

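View pics/wb0.png

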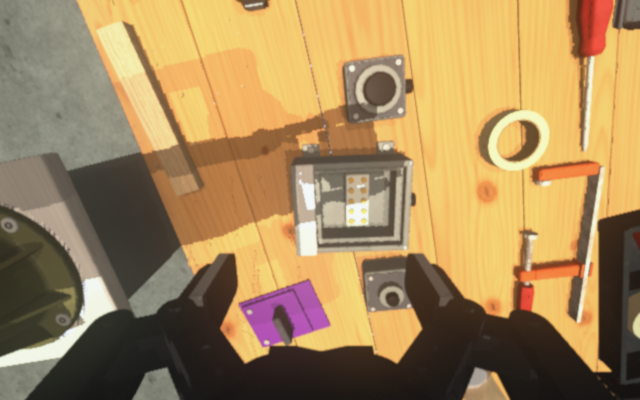

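View pics/wb1.png

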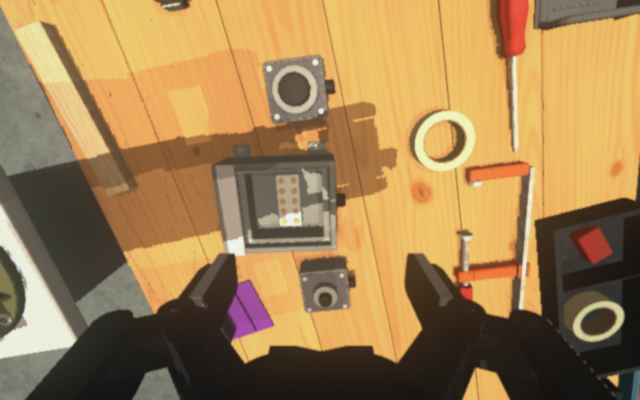

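wc0 and wc1 show the grey cover around (356,210) and (284,210), with its lip on the left. wb0 and wb1 show the box at (352,205) and (277,205) with its ledge on the left, and the big button at (379,90) and (295,90). I'll enlarge these for corner readings.

```bash
python3 - <<'E'
from h import *
def crop(fn,x0,y0,w,h,f,out):
    im=load(fn)[0][y0:y0+h,x0:x0+w]
    im=cv2.resize(im,None,fx=f,fy=f,interpolation=cv2.INTER_CUBIC)
    for k in range(0,w,10):
        cv2.line(im,(k*f,0),(k*f,8),(0,0,255),1); cv2.putText(im,str(x0+k),(k*f,18),0,.3,(0,0,255),1)
    for k in range(0,h,10):
        cv2.line(im,(0,k*f),(8,k*f),(0,0,255),1); cv2.putText(im,str(y0+k),(10,k*f+4),0,.3,(0,0,255),1)
    return im
a=crop("wc0",295,165,120,90,3,0);b=crop("wc1",225,165,120,90,3,0)
c=crop("wb0",280,140,150,125,5,0);d=crop("wb1",205,140,150,125,5,0)
cv2.imwrite("pics/cc.png",np.hstack([a,b]))
cv2.imwrite("pics/cb0.png",c[:,:]);cv2.imwrite("pics/cb1.png",d)
E
```

```text
(no output)
```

View pics/cc.png

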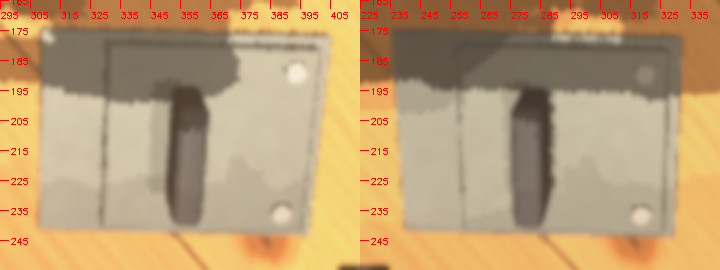

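View pics/cb0.png

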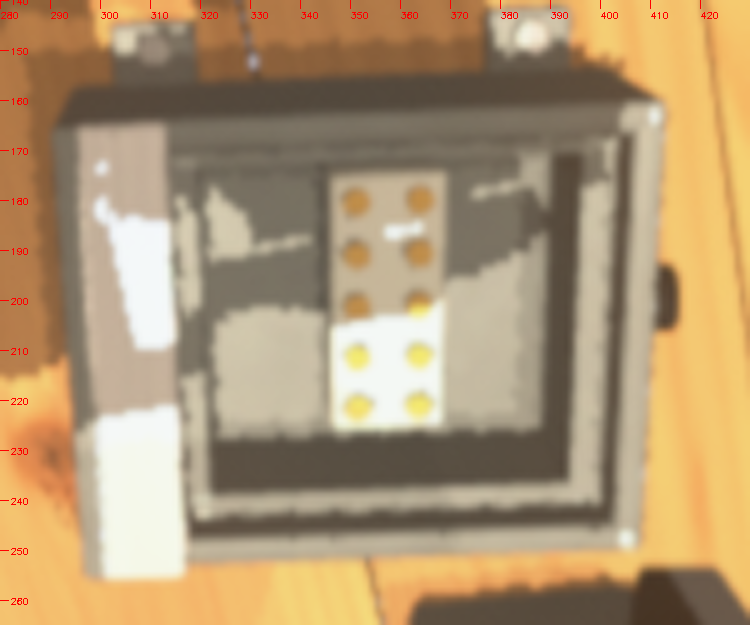

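View pics/cb1.png

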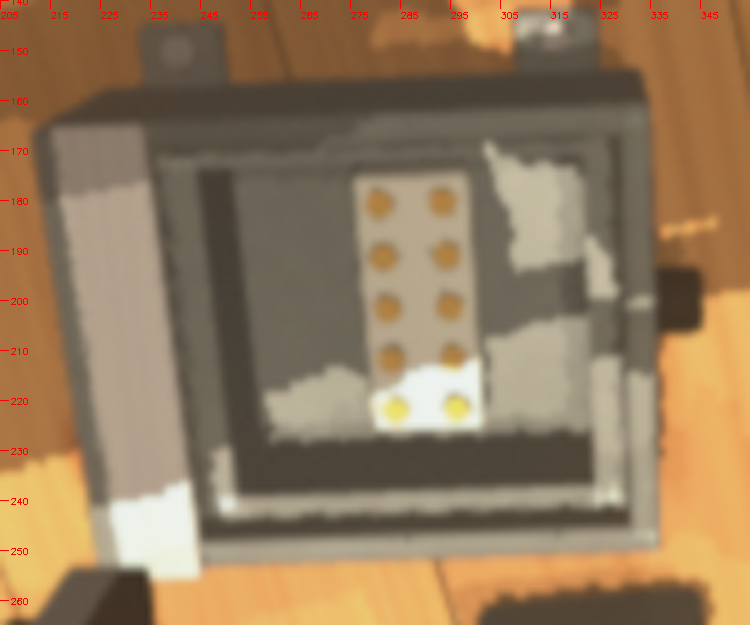

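```bash
python3 - <<'E'
from h import *
def cv(x0,y0,f,uv): return (x0+(uv[0]+.5)/f-.5,y0+(uv[1]+.5)/f-.5)
c0,c1,b0,b1=[load(n) for n in ("wc0","wc1","wb0","wb1")]
P={}
for n,a,b in [("lipT",(41,32),(32,33)),("lipB",(40,229),(46,231)),("farT",(329,37),(322,37)),("farB",(306,236),(314,236)),
   ("ribT_l",(178,118),(155,120)),("ribT_lB",(174,222),(155,222))]:
    x,r=tri([(c0,cv(295,165,3,a)),(c1,cv(225,165,3,b))]);P[n]=x;print(n,x,r)
for n,a,b in [("rimFT",(662,101),(648,104)),("rimFB",(638,547),(659,547)),("ledOT",(78,125),(52,127)),("ledIT",(165,123),(145,124)),("ledIB",(186,578),(201,578)),("ledOB",(100,578),(120,578)),("shelfFB",(571,483),(594,486)),
  ("blkFT",(447,172),(468,172)),("blkFB",(443,430),(482,430))]:
    x,r=tri([(b0,cv(280,140,5,a)),(b1,cv(205,140,5,b))]);P[n]=x;print(n,x,r)
# fixed-height versions
def fix(uvs,z,g): return np.array([onplane(g,u,z) for u in uvs])
d=lambda a,b:np.linalg.norm(a-b)
for g,x0,pts in((c0,295,[(41,32),(40,229),(329,37),(306,236)]),(c1,225,[(32,33),(46,231),(322,37),(314,236)])):
    q=fix([cv(x0,165,3,p) for p in pts],.004,g)
    print("cover4",q[:,:2].tolist(),"lens",d(q[0],q[1]),d(q[2],q[3]),d(q[0],q[2]),d(q[1],q[3]))
    v=q[2]+q[3]-q[0]-q[1];print("ctr",q.mean(0),"yaw",np.degrees(np.arctan2(v[1],v[0])))
for g,x0,pts,zs in((b0,280,[(165,123),(186,578),(662,101),(638,547)],[.057,.057,.052,.052]),(b1,205,[(145,124),(201,578),(648,104),(659,547)],[.057,.057,.052,.052])):
    q=np.array([onplane(g,cv(x0,140,5,p),z) for p,z in zip(pts,zs)])
    print(q[:,:2].tolist());ex=(q[2]+q[3]-q[0]-q[1])/2;n=d(q[0],q[1]);m=d(q[2],q[3]);print("ledgelen",n,"rimlen",m,"ledge->rim",np.linalg.norm(ex),"exp .114")
    v=q[0]-q[1];w=q[2]-q[3];print("y yaw",np.degrees(np.arctan2(v[1],v[0]))-90,np.degrees(np.arctan2(w[1],w[0]))-90,"xyaw",np.degrees(np.arctan2(ex[1],ex[0])))
    u=ex[:2]/np.linalg.norm(ex[:2]);lm=(q[0]+q[1])[:2]/2;rm=(q[2]+q[3])[:2]/2
    print("seat from ledge",lm+.044*u,"from rim",rm-.070*u)
E
```

```text
lipT [ 0.4263 -0.2644  0.0024] [8.056117105149853e-05, 8.056117105149727e-05]
lipB [ 0.3731 -0.3348  0.0031] [0.00011841098514081613, 0.00011841098514081765]
farT [ 0.5203 -0.3359  0.0002] [0.00034358530382918315, 0.00034358530382917475]
farB [ 0.4655 -0.4071  0.0008] [0.0003840877734372033, 0.00038408777343718525]
ribT_l [ 0.4538 -0.3173  0.0334] [5.673243423750751e-05, 5.6732434237377553e-05]
ribT_lB [ 0.4294 -0.3492  0.04  ] [0.00034208876458841525, 0.00034208876458843623]
rimFT [0.6132 0.0725 0.0489] [8.162309706249861e-05, 8.16230970624237e-05]
rimFB [ 0.5959 -0.0386  0.0503] [0.0003129752429007068, 0.0003129752429006559]
ledOT [0.4823 0.0948 0.0599] [7.430591067803363e-06, 7.430591067752024e-06]
ledIT [0.501  0.0907 0.0549] [0.00010787620856790849, 0.00010787620856787335]
ledIB [ 0.4835 -0.0213  0.0578] [0.00025929208097042513, 0.00025929208097040583]
ledOB [ 0.4618 -0.0196  0.0533] [0.0002483615136468081, 0.00024836151364680754]
shelfFB [ 0.5826 -0.0216  0.0436] [7.673070044686717e-05, 7.673070044686737e-05]
blkFT [0.566  0.0587 0.0215] [0.00025066269477305925, 0.0002506626947
[... 824 characters left out ...]
.6123463618680194, 0.07331171031194589], [0.595491633769469, -0.03797985840482701]]
ledgelen 0.11439354080132724 rimlen 0.11256062867058023 ledge->rim 0.11303793293824857 exp .114
y yaw -8.953575566546505 -8.611807775680532 xyaw -8.548013567232482
seat from ledge [0.5358 0.0279] from rim [0.5347 0.0281]
[[0.5017584694056312, 0.09105764473718508], [0.48326628528133586, -0.021430254550776406], [0.6131442301177836, 0.07299308513782488], [0.5960261195119868, -0.037364411580221746]]
ledgelen 0.11399775594241059 rimlen 0.11167724384397192 ledge->rim 0.113464929014067 exp .114
y yaw -9.335505618703834 -8.817171105072333 xyaw -8.62495927319256
seat from ledge [0.536  0.0282] from rim [0.5354 0.0283]
```

Measurements agree with the text:

| Item | Position | Yaw | Check against the text |
|---|---|---|---|
| Cover centre | (0.447, -0.335) | -37.2° | sides about 88 x 117 mm, plate about 2–3 mm, rib top 33–40 mm |
| Seat | (0.5355, 0.0281) | about -8.75° | ledge top about 56 mm, rim 50 mm, shelf 43.6 mm |

Grasping next.

```bash
cat >> h.py <<'E'
SEAT=np.array([.5355,.0281,.040]);BY=np.radians(-8.75)
BR=np.array([[np.cos(BY),-np.sin(BY),0],[np.sin(BY),np.cos(BY),0],[0,0,1.]])
def cpose(lx,lz,th,h,ly=0.,bend=0.):
    """TCP pose for cover lip bottom edge at box (lx,ly,lz), tilt th (far end up), TCP h above underside"""
    xc=np.array([np.cos(th),0,np.sin(th)]);zc=np.array([-np.sin(th),0,np.cos(th)]);yc=np.array([0,1.,0])
    C=np.array([lx,ly,lz])+.059*xc
    return SEAT+BR@(C+h*zc), BR@np.column_stack([yc,xc,-zc])
E
python3 - <<'E'
from h import *
c=np.array([.4467,-.3348]);R=down(np.radians(52.8))
arm.move_pose(np.r_[c,.11],R)
print(arm.servo_line(np.r_[c,.029],max_speed=.12,force_limit=8))
print(monitor.current_eef_pos(),monitor.current_contact_force())
hand.gripper_to(0.0,force=60)
print("open",monitor.current_opening(),monitor.current_eef_pos(),monitor.current_contact_force(),arm.tip_reach)
arm.servo_line(np.r_[c,.15],max_speed=.15)
save("wg0",grab("wrist"));print("open",monitor.current_opening(),monitor.current_contact_force(),monitor.current_time_s())
save("sg0",grab("scene"))
E
```

```text
False
[ 0.4471 -0.335   0.0297] [ 0.135  -0.2465 -0.1455]
open 0.010792207384263387 [ 0.4468 -0.3349  0.0293] [-0.541   0.6667  4.167 ] 0.014
open 0.010366947589572652 [-0.7062  0.5941 -0.7894] 8.7583
```

View pics/wg0.png

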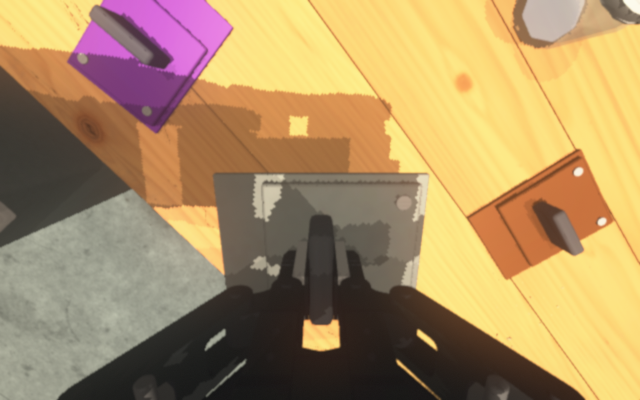

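View pics/sg0.png

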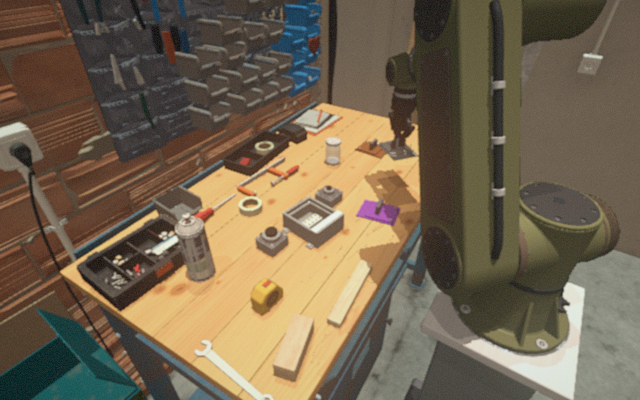

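The cover hangs level and centred: its edge corners are at (215,174) and (428,174), against a predicted (215,172) and (433,172). The lip is on the left. Carrying it to the pre-hook pose.

```bash
python3 - <<'E'
from h import *
h=.0293
p,R=cpose(-.036,.09,.3,h)
print(p,kinematics.ik(p,R))
arm.move_pose(p,R)
p,R=cpose(-.036,.03,.3,h); arm.servo_line(p,max_speed=.12,orientation=R,force_limit=10)
print(p,monitor.current_eef_pos(),monitor.current_contact_force(),monitor.current_time_s())
for n in("wrist","scene"): save("pre_"+n,grab(n))
s=load("pre_scene")[0];cv2.imwrite("pics/pre_sc.png",cv2.resize(s[150:280,230:390],None,fx=4.5,fy=4.5,interpolation=cv2.INTER_CUBIC))
E
```

```text
[0.5471 0.0263 0.1754] [ 0.0002  0.2342  1.8034 -0.0623  0.8083  0.1892]
[0.5471 0.0263 0.1154] [0.5474 0.026  0.116 ] [ 0.5889  0.8182 -1.4796] 10.8583
```

View pics/pre_wrist.png

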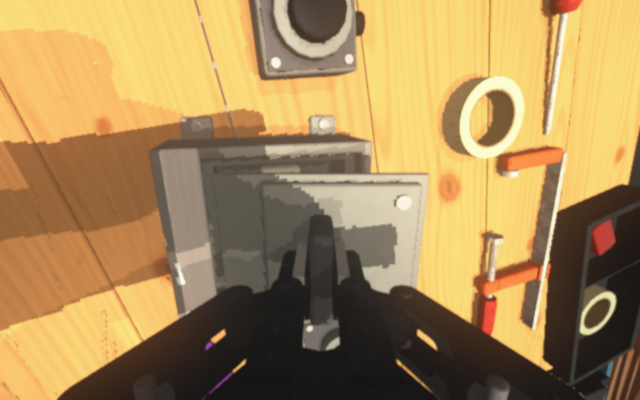

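View pics/pre_sc.png

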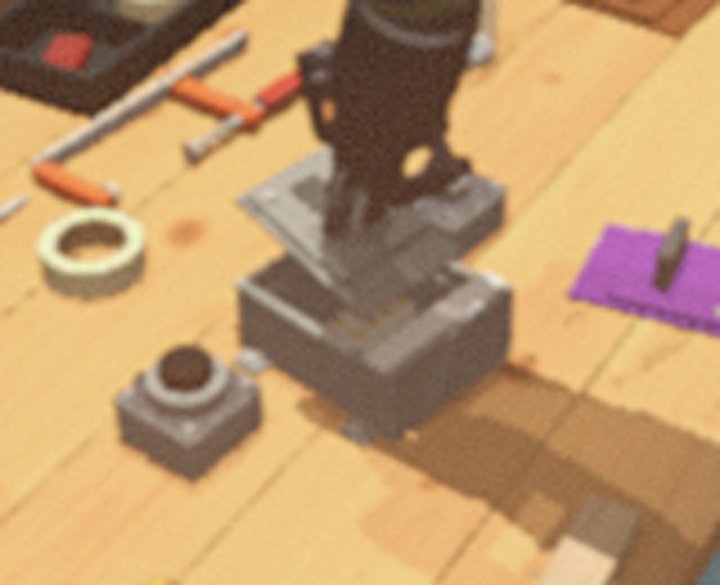

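```bash
python3 - <<'E'
from h import *
g=load("pre_wrist")
for n,b in [("ledge in",(-.044,.057,.017)),("ledge out",(-.062,.057,.017)),("rim far",(.07,.057,.012)),("innerwall near",(-.044,.049,.012)),("innerwall far",(.062,.049,.012))]:
    print(n,proj(g,SEAT+BR@np.array(b)))
th=.3;xc=np.array([np.cos(th),0,np.sin(th)]);zc=np.array([-np.sin(th),0,np.cos(th)])
for n,x in[("lip+y",0),("far+y",.118)]: print(n,proj(g,SEAT+BR@(np.array([-.036,.045,.03])+x*xc+.004*zc)))
im=cv2.resize(g[0][120:220,140:390],None,fx=3.2,fy=3.2,interpolation=cv2.INTER_CUBIC);cv2.imwrite("pics/prec.png",im)
E
```

```text
ledge in [196.8726 147.8699]
ledge out [162.344 149.231]
rim far [371.6205 140.0536]
innerwall near [199.3656 160.1201]
innerwall far [360.7331 151.9599]
lip+y [210.4551 173.6396]
far+y [427.0535 173.4434]
```

View pics/prec.png

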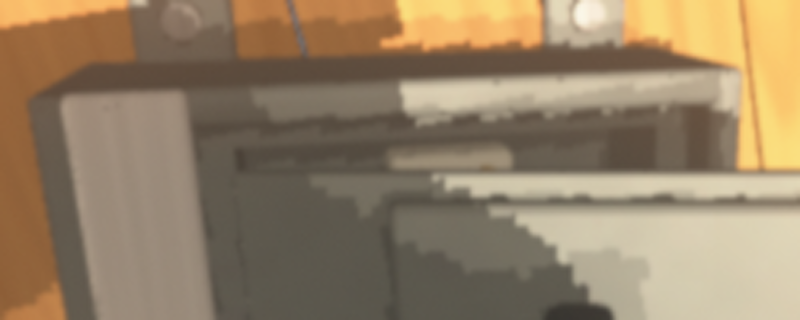

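The picture matches the model to within about 2 px: ledge corner (199,149) against (197,148), rim corner (371,141) against (372,140). Hooking.

```bash
python3 - <<'E'
from h import *
h=.0293
def lip():
    p=np.array(monitor.current_eef_pos());R=np.array(monitor.current_ee_rot())
    C=p+R[:,2]*h-R[:,1]*.059
    q=BR.T@(C-SEAT); return q*1000, np.arcsin(R[2,1])
def go(lx,lz,th,v,fl):
    p,R=cpose(lx,lz,th,h)
    r=arm.servo_line(p,max_speed=v,orientation=R,force_limit=fl)
    print((lx,lz,th),r,*lip(),BR.T@np.array(monitor.current_contact_force()),"t",monitor.current_time_s());return r
if not go(-.037,.006,.3,.08,8):
    if not go(-.056,.0018,.3,.05,8):
        go(-.067,.0012,.3,.02,5)
for n in("wrist","scene"): save("hk_"+n,grab(n))
s=load("hk_scene")[0];cv2.imwrite("pics/hk_sc.png",cv2.resize(s[150:280,230:390],None,fx=4.5,fy=4.5,interpolation=cv2.INTER_CUBIC))
E
```

```text
(-0.037, 0.006, 0.3) False [-36.9521   0.0163   6.0806] 0.29982419217276546 [-1.3411 -0.8898 -1.3763] t 11.4083
(-0.056, 0.0018, 0.3) False [-55.9604   0.0624   2.0105] 0.30039252210955386 [ 0.2854  0.6032 -0.9255] t 11.95
(-0.067, 0.0012, 0.3) True [-60.774    0.0141   1.7541] 0.3024320604490617 [ 3.7862  0.7035 -0.2137] t 12.325
```

View pics/hk_wrist.png

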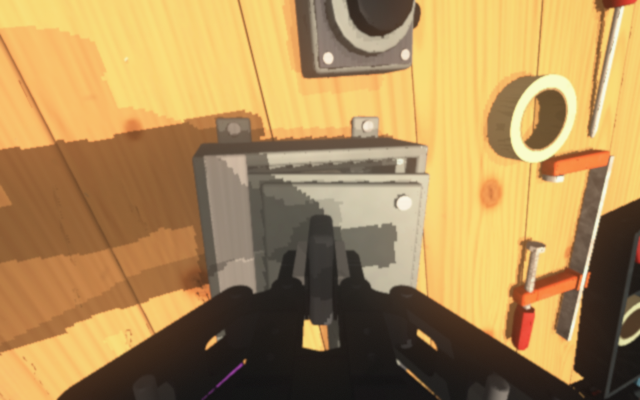

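View pics/hk_sc.png

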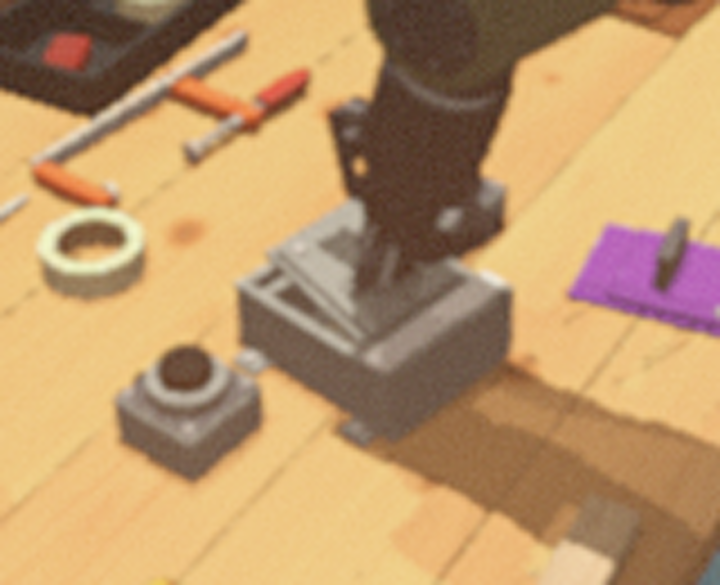

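The lip is hooked: the ledge edge at wrist x≈248 now covers it. It touched the end wall at model x=-60.8 (nominal -62), so the centred position is about -57.8. Backing off 2 mm and swinging down.

```bash
python3 - <<'E'
from h import *
h=.0293
def lip():
    p=np.array(monitor.current_eef_pos());R=np.array(monitor.current_ee_rot())
    C=p+R[:,2]*h-R[:,1]*.059
    q=BR.T@(C-SEAT); return q*1000, np.arcsin(R[2,1])
def go(lx,lz,th,v,fl):
    p,R=cpose(lx,lz,th,h)
    r=arm.servo_line(p,max_speed=v,orientation=R,force_limit=fl)
    print((lx,lz,th),r,*lip(),BR.T@np.array(monitor.current_contact_force()),"t",monitor.current_time_s());return r
go(-.0586,.0015,.3,.03,None)
for th in (.2,.1,.0):
    if go(-.0583,.001,th,.03,12): break
for n in("wrist","scene"): save("sw_"+n,grab(n))
s=load("sw_scene")[0];cv2.imwrite("pics/sw_sc.png",cv2.resize(s[150:280,230:390],None,fx=4.5,fy=4.5,interpolation=cv2.INTER_CUBIC))
E
```

```text
(-0.0586, 0.0015, 0.3) False [-58.9154  -0.0329   1.1906] 0.29884194333240993 [ 0.2829 -0.3067 -0.6764] t 12.675
(-0.0583, 0.001, 0.2) False [-58.4937  -0.0715   0.5532] 0.2003736281022341 [ 0.0556 -0.2697 -1.1434] t 13.0667
(-0.0583, 0.001, 0.1) False [-58.5347  -0.0582   0.6209] 0.10148937564597203 [-0.3011  0.4909 -0.7316] t 13.4333
(-0.0583, 0.001, 0.0) False [-58.495   -0.0417   0.6641] 0.0019736173000690716 [ 0.7106  0.0137 -1.0378] t 13.8
```

View pics/sw_wrist.png

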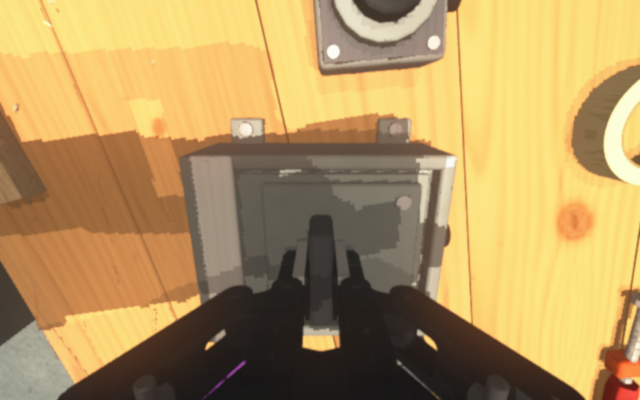

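View pics/sw_sc.png

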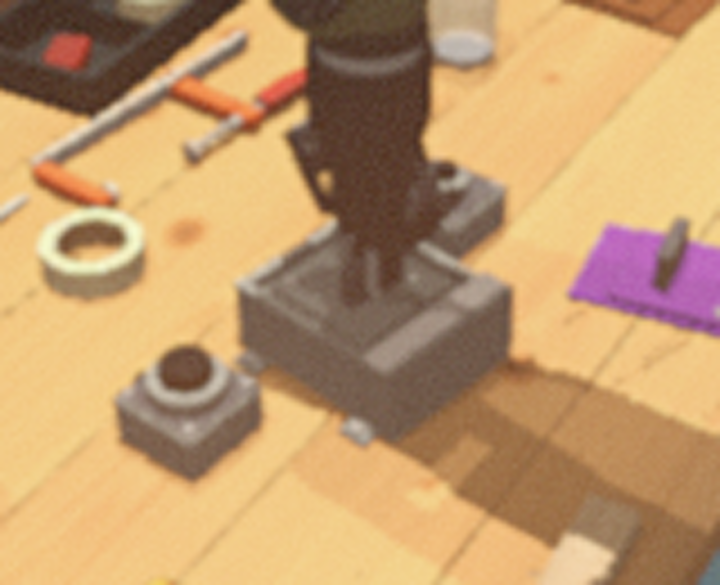

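The cover is flat and no contact force has shown up yet. I'll lower it to contact, release with a partial opening to stay clear of the ledge, lift and check.

```bash
python3 - <<'E'
from h import *
h=.0293
p,R=cpose(-.0583,-.004,0,h)
print(arm.servo_line(p,max_speed=.02,orientation=R,force_limit=10),monitor.current_eef_pos(),monitor.current_contact_force())
hand.gripper_to(.035)
print(monitor.current_opening(),monitor.current_contact_force())
p,R=cpose(-.0583,0.0,0,h+.0)
q=p+np.array([0,0,.07]); arm.servo_line(q,max_speed=.15,orientation=R)
print(monitor.current_contact_force())
q=p+np.array([0,0,.17])+.045*np.r_[R[:2,0],0];arm.servo_line(q,max_speed=.25,orientation=R)
save("rel0",grab("wrist"))
q=q+.07*np.r_[R[:2,1],0];arm.servo_line(q,max_speed=.25,orientation=R)
save("rel1",grab("wrist"));save("rel_s",grab("scene"));print(monitor.current_time_s())
s=load("rel_s")[0];cv2.imwrite("pics/rel_sc.png",cv2.resize(s[150:280,230:390],None,fx=4.5,fy=4.5,interpolation=cv2.INTER_CUBIC))
E
```

```text
True [0.5361 0.0281 0.0693] [-1.9494 -0.2751  7.1758]
0.034883663654043634 [-0.1533  0.2218  0.4993]
[-0.2141 -0.1563 -0.1766]
16.2667
```

View pics/rel0.png

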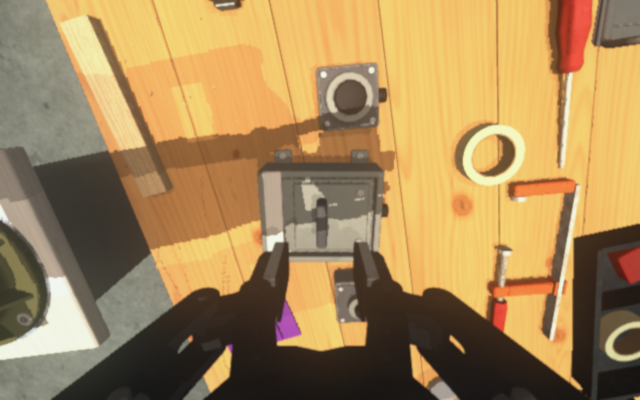

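View pics/rel1.png

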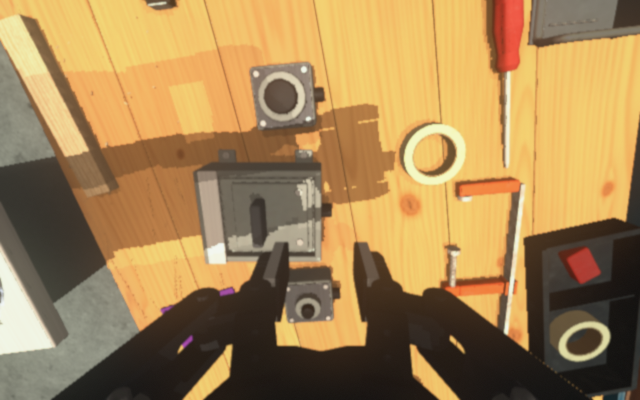

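View pics/rel_sc.png

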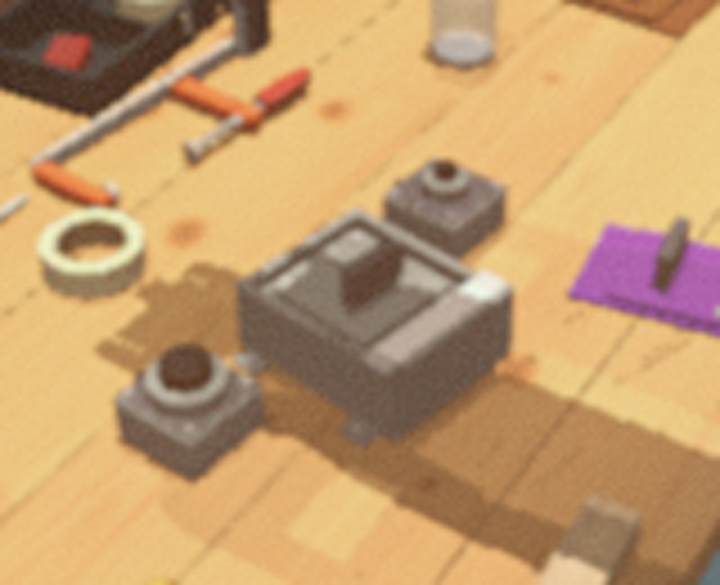

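The cover looks home: the contact TCP height of 0.0693 puts its underside at z=0.0400, which is the shelf. Next I'll check flatness from the two views and measure the big button, at (351,97) in rel0 and (283,97) in rel1.

```bash
python3 - <<'E'
from h import *
g0,g1=load("rel0"),load("rel1")
a=cv2.resize(g0[0][155:270,250:395],None,fx=2.75,fy=2.75,interpolation=cv2.INTER_CUBIC)
b=cv2.resize(g1[0][155:270,190:335],None,fx=2.75,fy=2.75,interpolation=cv2.INTER_CUBIC)
cv2.imwrite("pics/relc.png",np.hstack([a,b]))
# button: dark blob near
res=[]
for g,(cx,cy) in((g0,(351,97)),(g1,(283,97))):
    gr=cv2.cvtColor(g[0],cv2.COLOR_BGR2GRAY)
    x0,y0=cx-40,cy-40;sub=gr[y0:y0+80,x0:x0+80]
    m=(sub<75).astype(np.uint8)
    m=cv2.morphologyEx(m,cv2.MORPH_OPEN,np.ones((5,5),np.uint8))
    cs,_=cv2.findContours(m,cv2.RETR_EXTERNAL,cv2.CHAIN_APPROX_NONE)
    best=None
    for c in cs:
        e=cv2.minEnclosingCircle(c)
        print(cv2.contourArea(c),e[0][0]+x0,e[0][1]+y0,e[1])
    print(sub[40,::8])
c=[cv2.resize(g[0][55:140,x:x+85],None,fx=4.5,fy=4.5,interpolation=cv2.INTER_CUBIC) for g,x in((g0,310),(g1,242))]
cv2.imwrite("pics/btn.png",np.hstack(c))
E
```

```text
65.0 351.5 110.0 7.159010887145996
[203 140 203  79  92  89  82 161 133  76]
[187 184 168  77  86  91  90 207 137  74]
```

View pics/relc.png

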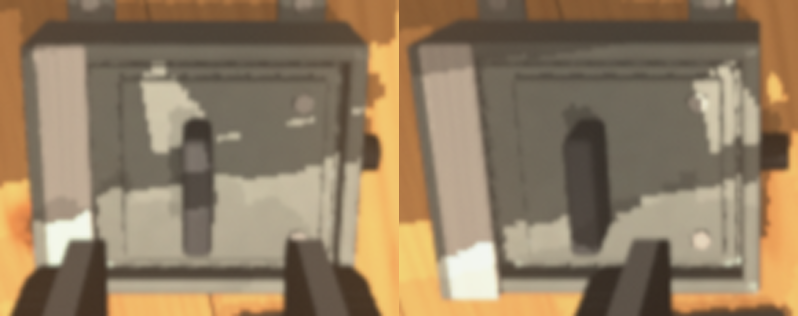

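View pics/btn.png

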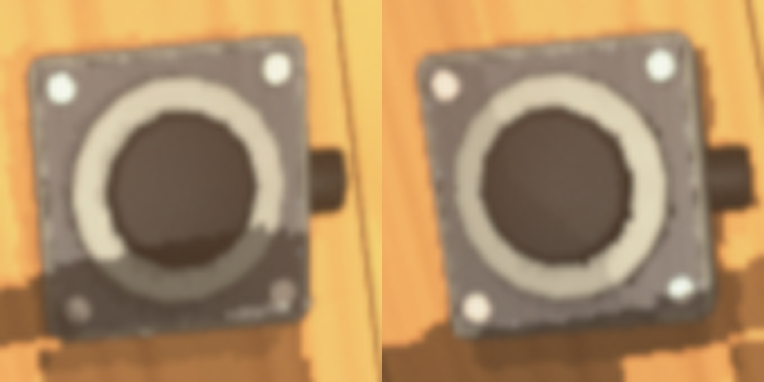

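```bash
python3 - <<'E'
from h import *
g0,g1=load("rel0"),load("rel1")
cv=lambda x0,y0,f,uv:(x0+(uv[0]+.5)/f-.5,y0+(uv[1]+.5)/f-.5)
for n,a,b in [("boltT",(303,103),(299,103)),("boltB",(298,240),(302,240)),("stepT",(120,77),(115,77)),("stepB",(126,260),(0,0))]:
    if n=="stepB":continue
    x,r=tri([(g0,cv(250,155,2.75,a)),(g1,cv(190,155,2.75,b))]);print(n,x,r,"box",BR.T@(x-SEAT))
A=cv(310,55,4.5,(182,188));B=cv(242,55,4.5,(175,187))
x,r=tri([(g0,A),(g1,B)]);print("btn",x,r,onplane(g0,A,.06),onplane(g1,B,.06),"box",BR.T@(x-SEAT))
o0=load("wb0");o1=load("wb1")
print(onplane(o0,(379,90),.06),onplane(o1,(294.5,89.5),.06))
# station corners for centre
for g,x0,pts in((g0,310,[(32,55),(300,38),(308,318),(48,335)]),(g1,242,[(38,52),(305,35),(332,305),(75,335)])):
    q=np.array([onplane(g,cv(x0,55,4.5,p),.048-.008) for p in pts]);print("station",q.mean(0),[np.linalg.norm(q[i]-q[i-1]) for i in range(4)])
E
```

```text
boltT [0.5846 0.0518 0.0493] [0.00019111564084005263, 0.00019111564084005686] box [0.0449 0.0309 0.0093]
boltB [ 0.5753 -0.0087  0.0522] [0.00011647287324133634, 0.00011647287324135456] box [ 0.0449 -0.0303  0.0122]
stepT [0.5113 0.0737 0.0472] [0.00017421836393375059, 0.0001742183639337163] box [-0.0309  0.0414  0.0072]
btn [0.5853 0.1557 0.0559] [0.00020249323236224637, 0.00020249323236226548] [0.585  0.1558 0.06  ] [0.5858 0.1553 0.06  ] box [0.0299 0.1337 0.0159]
[0.5839 0.1541 0.06  ] [0.5861 0.1545 0.06  ]
station [0.5845 0.1558 0.04  ] [np.float64(0.06266456174469014), np.float64(0.06127624815530369), np.float64(0.062326665746113404), np.float64(0.06325390085899162)]
station [0.5863 0.156  0.04  ] [np.float64(0.06320114873907655), np.float64(0.061146813425260606), np.float64(0.05978308689148242), np.float64(0.06296277287311718)]
```

Cover confirmed home: its two screws triangulate to box x=44.9 mm for both, y=±30.6 mm, z≈9–12 mm, and the step line sits at -31 mm against a nominal -32. Pressing the larger (left) button at (0.5855, 0.155).

```bash
python3 - <<'E'
from h import *
b=np.array([.5855,.155]);R=down(np.radians(171))
hand.gripper_to(0.0,force=40)
arm.move_pose(np.r_[b,.15],R)
print(monitor.current_opening(),monitor.current_eef_pos(),monitor.current_joint_positions())
arm.servo_line(np.r_[b,.082],max_speed=.12)
f0=np.array(monitor.current_contact_force())
r=arm.servo_line(np.r_[b,.060],max_speed=.02,force_limit=14)
print(r,monitor.current_eef_pos(),np.array(monitor.current_contact_force())-f0)
arm.sleep(.3)
print(monitor.current_eef_pos(),np.array(monitor.current_contact_force())-f0)
save("press_s",grab("scene"))
arm.servo_line(np.r_[b,.09],max_speed=.06)
print(np.array(monitor.current_contact_force())-f0)
arm.servo_line(np.r_[b,.20],max_speed=.2)
print(monitor.current_time_s())
s0=load("press_s")[0];cv2.imwrite("pics/press_sc.png",cv2.resize(s0[150:280,230:390],None,fx=4.5,fy=4.5,interpolation=cv2.INTER_CUBIC))
E
```

```text
-0.0001954449265853757 [0.5857 0.1548 0.1503] [ 0.198   0.5109  1.4554 -0.      1.1748 -1.2141]
True [0.5857 0.155  0.066 ] [-3.3171 -0.3805  9.2555]
[0.5857 0.155  0.066 ] [-4.1598 -0.9429  9.7023]
[0.2053 0.8004 0.0604]
21.1083
```

View pics/press_sc.png

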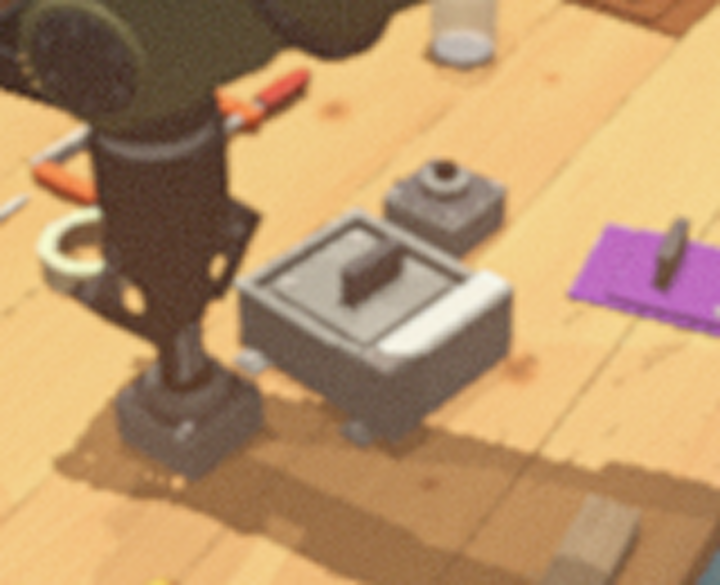

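The button went down to a tip height of 0.052 (8 mm of travel) and held about 9.7 N, above the 5 N full-down force, so it is bottomed. Final check before handing in.

```bash
python3 - <<'E'
from h import *
R=down(np.radians(171))
arm.move_pose([.42,-.02,.30],R)
save("f_t",grab("top"));save("f_s",grab("scene"));
s=load("f_s")[0];t0=load("t0")[0];t=load("f_t")[0]
cv2.imwrite("pics/f_sc.png",cv2.resize(s[130:310,160:400],None,fx=3.3,fy=3.3,interpolation=cv2.INTER_CUBIC))
cv2.imwrite("pics/f_tc.png",np.vstack([cv2.resize(x[125:255,165:445],None,fx=2.2,fy=2.2,interpolation=cv2.INTER_CUBIC) for x in(t0,t)]))
print(monitor.current_time_s(),monitor.current_contact_force())
E
```

```text
22.225 [ 0.099   0.2014 -0.6608]
```

View pics/f_sc.png

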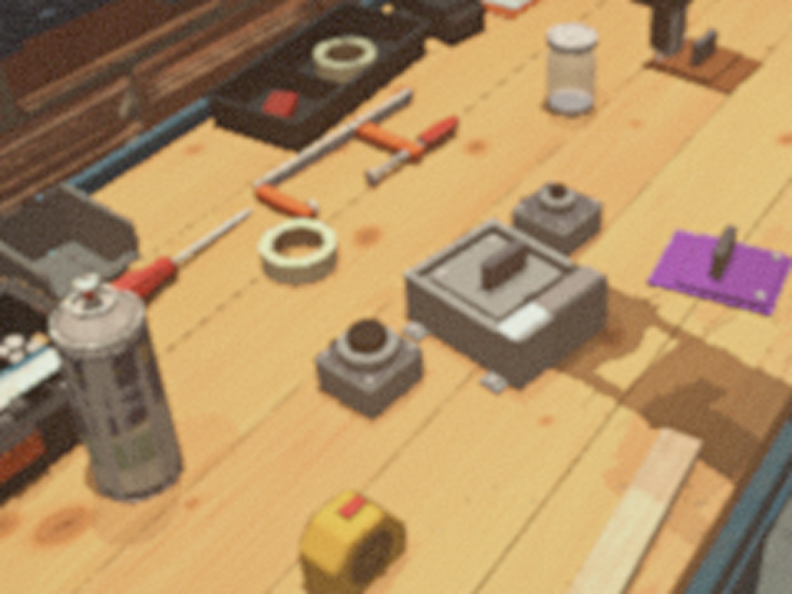

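View pics/f_tc.png

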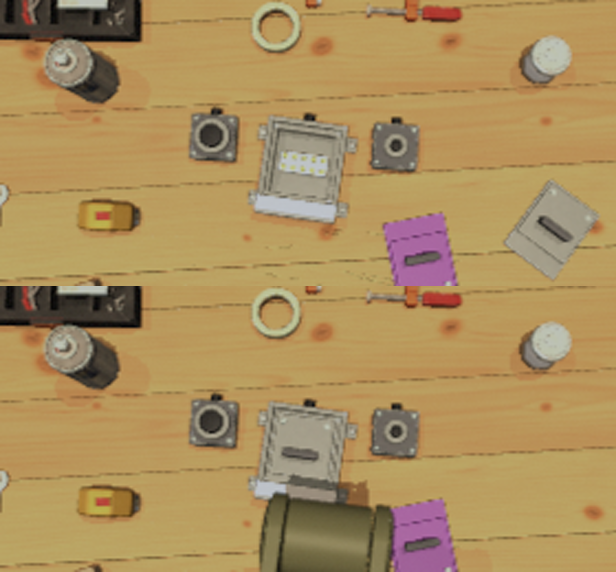

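Before and after views match: the cover lies flat in the box, the big button is back up, and the aerosol, tape measure, masking tape, jar and small button are unmoved. Handing in.

```bash
python3 - <<'E'
from h import *
order.hand_in(); print(monitor.current_time_s())
E
```

```text
the job is handed in; nothing more can be done
the job is handed in; nothing more can be done
```

The cover is refitted and the larger button was pressed and came back up. I handed the job in after about 22 s of the 51 s allowed.

**What I did:** I gripped the grey cover by its rib and hooked its lip under the ledge at 0.3 rad. The lip touched the end wall lightly, so I backed off 2 mm, swung the cover flat and lowered it to contact. Then I let go and checked it before pressing the larger button, on the left station, with the gripper shut.

**Last checks:**
- **Cover:** its underside met the shelf at z = 0.040 m. Afterwards its two screws both measured at box x = 44.9 mm, y = ±30.6 mm, at about the height expected for a flat cover.
- **Button:** the fingertips reached z = 0.052 m, the full 8 mm of travel, and held about 9.7 N against the 5 N needed. It looked fully up in the last picture.
- **Everything else:** the tape measure, jar, aerosol can, masking tape and smaller button look unmoved in the before and after pictures.

**Disagreements:**
- **Heights:** the two-view measurements differed from the stated ones by 1 to 4 mm in most places. The rib top read 33 to 40 mm for a stated 40 mm.
- **End wall:** contact came 1.2 mm off the measured box position, and I corrected for it.

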